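# Close up the order and draw the check camera out over it

### The job

Get the order on the check-camera stand ready for its photograph. First slide the loose purple-and-white carton along the mat until its end sits flush against the end of the blue-and-white carton at the stop, in line with it, and let go of it. Then grip the camera arm by its handle so that the green lock button is squeezed in, draw the arm out until its blue pointer is level with the red cursor on the scale, and finish while still holding it there against its return spring, leaving the bottle, cup and blister strip beside the stand alone.

Things in the scene. Friction and masses are not known exactly. Their poses are not given: they have to be found in the camera images.
- stand: check-camera stand, fixed: grey base 130 x 505 mm (y -175 to +330) with a black mat (top at z = 9 mm), an end stop (face at y = +70, top at z = 28 mm) and a column carrying the arm's housing (x -22 to +22, y +145 to +352, z 185 to 216 mm; slot and scale on top). Origin on the desk under the row of cartons; y runs along row and arm towards the column, x away from the robot.
- carton_blue: loose blue-and-white medicine carton, 50 x 92 x 24 mm (x, y, z), 60 g, lying on the mat, its +y end against the end stop. Origin: centre of its underside; its axes are parallel to the stand's.
- carton_purple: loose purple-and-white medicine carton, 46 x 74 x 36 mm (x, y, z), about 50 g, lying on the mat 20 to 55 mm short of the blue one, out of line and askew. Origin: centre of its underside. Closed up, its origin stands 83 mm from the blue carton's, on that carton's -y side.
- boom (a joint): telescoping camera arm: how far it is drawn out, 0 (home, latched) to 0.150 m, straight along the stand's -y. A return spring pulls it home with 2.1 N at 0, 4.2 N at 0.150; let go, it runs back. The latch keeps it home until the lock button is in by about 3.5 mm; it latches again by itself on running home. Once 30 mm out it is clear of the latch.
- lock (a joint): lock button: 0 out, 0.005 m fully in. It moves along the stand's +x; the spring takes 3.2 N to start and 7.2 N fully in.
- grip (a point): where to take the handle: an upright black block on the camera head, 36 mm along y, top 23 mm above this point, shoulder 27 mm below it, clear above. Across x: 33 mm over block and button, 28 mm with the button in; this point is then midway, 14 mm from each face. At home 245 mm above the desk, at x = 0, y = +105 mm on the stand; it travels with the arm.
- button (a point): centre of the green button's outer face, on the handle's -x side; the button is 22 mm along y and 28 mm high.
- pointer (a point): tip of the arm's blue pointer, 4 mm wide, which comes up through the housing's slot and travels with the arm along the scale. At home it stands at y = +325 mm on the stand.
- cursor: red cursor, 8 mm wide, clamped at the near edge of the scale, fixed; its place differs from order to order (85 to 130 mm of draw). Axes as the stand's; its origin lies on its white centre line, 19 mm under its top. The pointer is level with it when both have the same y along the stand.
- bottle: loose tablet bottle with a green cap, 38 mm across, 56 mm high, standing behind the stand. Origin: centre of its underside.
- green_cup: loose empty green dose cup with a finger tab, 62 x 77 x 44 mm, standing beside the stand's -y end. Origin: under the cup's middle.
- blister: loose blister strip with brown tablets, 40 x 96 x 5 mm, lying beside the stand's -y end. Origin: its centre.

How it is judged (in metres and radians):
On the way, in this order (a step that is already met when the one before it is completed fails the run):
1. the purple carton sits flush against the blue one, in line, the blue one still at the stop, and the fingers are off it (y of carton_purple in the frame of carton_blue between -0.0865 and -0.08 m and x of carton_purple in the frame of carton_blue between -0.01 and 0.01 m and angle between the x axis of carton_purple and the x axis of carton_blue, either way round below 0.1 rad and y of carton_blue in the frame of stand above 0.0195 m and angle between carton_purple's own z axis and vertical below 0.08 rad and contact force between the fingers and carton_purple below 0.2 N and linear speed of carton_purple below 0.02 m/s), for 0.2 s.
2. the lock button is squeezed in by the fingers with the arm still home (value of joint lock above 0.0025 m and value of joint boom below 0.02 m and contact force between the fingers and lock above 1 N), for 0.02 s.
At the end, for the whole second after the job is handed in: The fingers still hold the arm's handle (over 2 N), the arm at rest, its pointer within 4 mm of the cursor's line; the cartons lie end to end, under 3.5 mm apart, in line within 10 mm and 0.1 rad, the blue one within 4 mm of the stop (y of carton_purple in the frame of carton_blue between -0.0865 and -0.08 m and x of carton_purple in the frame of carton_blue between -0.01 and 0.01 m and angle between the x axis of carton_purple and the x axis of carton_blue, either way round below 0.1 rad and y of carton_blue in the frame of stand above 0.0195 m and angle between carton_purple's own z axis and vertical below 0.08 rad and y of pointer in the frame of cursor between -0.004 and 0.004 m and contact force between the fingers and boom above 2 N and value of joint boom above 0.07 m and linear speed of boom below 0.01 m/s); the arm keeps its last pose, push and grip.
It fails at once if the bottle, cup or blister strip is pushed more than 20 mm or tipped over (distance of any of bottle, green_cup, blister from where it was at the start of the episode above 0.02 m or angle between bottle's own z axis and vertical above 0.5 rad).
It also fails if it takes over 48 s, if anything falls off the work surface, if the arm or the gripper's body presses on something with over 40 N, if the wrist force passes 120 N, or if a joint passes its speed limit or range.

### The arm

A 7-joint arm with a two-finger parallel gripper is mounted at the origin on a cart in front of the work surface, level with it; the furniture and walls round the work are solid. World frame = base frame: x ahead of the robot, y to its left, z up, the work surface at z = 0. Lengths are in mm, angles in degrees, forces in N, time in s.
With the tool pointing down it reaches from about 350 to 775 mm from the base axis. Payload 3.1 kg.
Tool frame: the origin (TCP) lies between the finger pads; the fingertips stand 8 mm ahead of it and the grasp point (between the pads) lies 11 mm behind it (env.finger_overhang is the distance from the TCP to the fingertips, in mm); z points along the fingers, y is the direction in which the jaws open and shut (so a half turn about z gives the same grasp; the last joint's range is limited). The gripper opens to 85 mm and grips with 20 to 120 N. Pads are 22 mm wide; open, the fingers measure 114 mm over their backs; the gripper's body (76 mm by 85 mm) begins 54 mm behind the grasp point. The pads swing forward as they close: fully open they stand 13 mm farther back than shut.
Start: joints at [-2.389, 17.813, 0.802, 86.603, -0.252, 75.585, -1.558], TCP at [550.016, 0.032, 239.304] pointing down, gripper open.
Joint ranges: [-154.91, 154.91], [-16.99, 109.72], [-72.82, 74.43], [7.12, 147.25], [-82.49, 262.49], [11.32, 116.49], [-174.64, 174.64]. Speed limits (degrees/s): [159.86, 159.86, 180, 180, 180, 180, 180].

### API

Orientations are given as a 3x3 rotation matrix whose columns are the frame's x, y, z axes.
In Python, from rig import env, vision gives the robot as it stands. The module is installed in compiled form; this text tells all that it offers.
- The arm moves only by the tool carry_out, never from a script. Its arguments are lists of equal length, an entry for each row: "turn": the turn, a rotation vector about the world's x, y, z in rad, a list of three; "linear": the shift along the world's x, y, z in m, a list of three; "claw": the opening in per cent of the stroke, from 0 (shut) to 100 (fully open). A call has exactly 10 rows; each row shifts and turns the commanded pose from where the row before left it; what a row does not reach is not made up. A row lasts 1/10 s, in which the tool goes at most 50 mm and 8.59 degrees, less where a joint would pass 70% of its speed; a pose out of reach is approached as far as the arm can. A call is refused whole if a number of a shift passes 0.05 or a number of a turn 0.15, either way. A call with a gripper value outside its range is refused whole. The fingers move at their own pace and stop on an object; "squeeze" is the grip in N (left out, the last holds). Time passes only in rows, so rows that do not move let the fingers close, or fill a call up. It gives the time, the measured TCP pose, the force and the opening at its end, in the units of the state.
- env.read_state(): the state, without advancing time (a new reading comes with each control period).
- vision.camera(name): name is "scene" or "side" or "wrist"; returns a dict with "color" (400x640x3 uint8, red, green, blue), "depth" (400x640 float32, mm along the optical axis (not along the pixel's ray), 0 where there is no reading), "vertical_fov" (degrees; the focal length in pixels is half the picture's height over the tangent of half this angle, whatever the lens; pixels are square), "cx", "cy" (the principal point, pixels), "k1" (the pictures are not rectified: a ray, as slopes to the right and down, at radius r is drawn at 1 + k1 r^2 times it, then the intrinsics apply), "eye" and "orientation" of the camera in the world; the wrist camera has in their place "T_tool_cam" (4x4, takes a point from camera to tool coordinates, whose origin is the TCP and whose axes are the flange's). Camera axes: x right, y down, z forward; pixel columns grow to the right and rows downward; lengths in mm; the calibration is good to about 2 mm. A picture is of the moment at which its call begins: read the wrist's pose just before it.
- env.sign_off(): hands the job in, once; it reports no verdict.
The state is a dict: "clock": time; "joint_pos": joint angles; "dq": joint speeds; "joint_efforts": joint torques, N m; "ee_pos": TCP position; "tcp_rot": TCP orientation; "contact_force": force on the tool from outside, world axes, zero at the start; "wrist_torque": the same for the moment, N m; "gripper_width": finger opening in mm.
Only numpy, scipy, OpenCV 4.12 (cv2) and the standard library are available. Lean on these libraries where they do the work, as an engineer would, in place of code of your own. Each camera call takes 0.05 s, during which the arm holds its last target. There are 200 camera calls.

## Working session

There is one attempt and no reset: what is moved stays moved. The work goes in short steps, Python scripts to look and compute and a tool call to move; the robot and the scene stay as the last step left them, time stands still between calls to the robot, and variables do not carry over. Pictures are saved under pics/ and viewed, about 8 in all and at most 12, crops included, and the job is handed in when it is done.

Besides the shell and the picture viewer there is one more tool, called after "Request:" as a command line: name --argument value ..., lists and objects as JSON in quotes. carry_out: Moves the arm, as the interface text tells. Its arguments: {"type":"object","properties":{"turn":{"type":"array","items":{"type":"array","items":{"type":"number"}}},"linear":{"type":"array","items":{"type":"array","items":{"type":"number"}}},"claw":{"type":"array","items":{"type":"number"}},"squeeze":{"type":"number"}},"required":["turn","linear","claw"]}

```bash
mkdir -p pics; cat > h.py <<'E'
import numpy as np, cv2
from rig import env, vision
def snap(n,save):
    s=env.read_state(); c=vision.camera(n); c['state']=s
    if n=='wrist':
        T=np.eye(4);T[:3,:3]=np.array(s['tcp_rot']);T[:3,3]=s['ee_pos'];T=T@np.array(c['T_tool_cam'])
        c['R'],c['t']=T[:3,:3],T[:3,3]
    else: c['R'],c['t']=np.array(c['orientation']),np.array(c['eye'])
    np.savez(f'{save}.npz',color=c['color'],depth=c['depth'],R=c['R'],t=c['t'],k=[c['vertical_fov'],c['cx'],c['cy'],c['k1']])
    cv2.imwrite(f'pics/{save}.png',c['color'][:,:,::-1]); return c
class V:
    def __init__(s,save):
        d=np.load(f'{save}.npz'); s.col=d['color'];s.dep=d['depth'];s.R=d['R'];s.t=d['t'];fov,s.cx,s.cy,s.k1=d['k'];s.f=200/np.tan(np.radians(fov)/2)
    def ray(s,u,v):
        x,y=(u-s.cx)/s.f,(v-s.cy)/s.f; a,b=x,y
        for _ in range(20):
            g=1+s.k1*(a*a+b*b); a,b=x/g,y/g
        return np.array([a,b,1.])
    def pt(s,u,v,d=None):
        d=s.dep[int(round(v)),int(round(u))] if d is None else d
        return s.R@(s.ray(u,v)*d)+s.t
    def onz(s,u,v,z):
        r=s.R@s.ray(u,v); return s.t+r*(z-s.t[2])/r[2]
    def px(s,P):
        q=s.R.T@(np.array(P)-s.t); a=q[:2]/q[2]; return a*(1+s.k1*(a@a))*s.f+[s.cx,s.cy]
    def cloud(s):
        u,v=np.meshgrid(np.arange(640),np.arange(400)); x=(u-s.cx)/s.f;y=(v-s.cy)/s.f;a,b=x,y
        for _ in range(20):
            g=1+s.k1*(a*a+b*b);a,b=x/g,y/g
        return (np.stack([a,b,np.ones_like(a)],-1)*s.dep[...,None])@s.R.T+s.t
E
python3 - <<'E'
from h import *
for n in ['scene','side','wrist']:
    c=snap(n,n+'0'); print(n,c['t'].round(),c['R'].round(2).tolist(),c['vertical_fov'],c['k1'])
print(c['state'])
a=[cv2.imread(f'pics/{n}0.png') for n in['scene','side']]
E
```

```text
scene [-399. -534.  677.] [[0.55, -0.35, 0.76], [-0.84, -0.23, 0.5], [-0.0, -0.91, -0.42]] 48.77589743875603 -0.10357570550580128
side [ 528. -756.  600.] [[1.0, -0.01, 0.01], [-0.01, -0.46, 0.89], [-0.01, -0.89, -0.46]] 55.246052018551836 -0.07970442448381657
wrist [550.  73. 374.] [[1.0, 0.0, -0.0], [0.0, -0.96, -0.29], [-0.0, 0.29, -0.96]] 67.87348529793222 -0.05186996359416463
{'clock': 0.1, 'joint_pos': array([-2.38923982, 17.85553629,  0.80277484, 86.68333941, -0.25109422,
       75.58405021, -1.55866215]), 'dq': array([ 0.01977955, -0.10464037, -0.00664382, -0.2371511 , -0.04974667,
       -0.05774481,  0.01192034]), 'joint_efforts': array([ 1.58822681e-03, -3.80853546e+01,  1.46967340e-01, -2.31242698e+01,
        1.21570277e-02,  8.10778613e-03,  3.56746978e-05]), 'ee_pos': array([ 5.49361554e+02, -1.19729958e-03,  2.38328767e+02]), 'tcp_rot': array([[-6.00812719e-05,  9.99997768e-01, -2.11216922e-03],
       [ 9.99999992e-01,  5.98460680e-05, -1.11419548e-04],
       [-1.11292894e-04, -2.11217590e-03, -9.99997763e-01]]), 'contact_force': array([-0.0492594 ,  1.31606523,  0.91182662]), 'wrist_torque': array([ 0.04717739, -0.01166135,  0.03025845]), 'gripper_width': 85.48479421419009}
```

View pics/scene0.png

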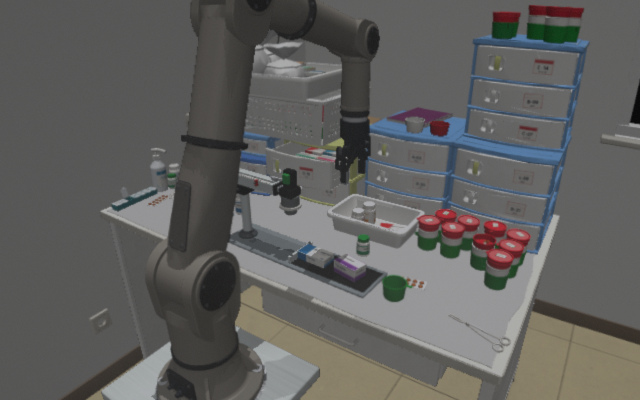

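View pics/side0.png

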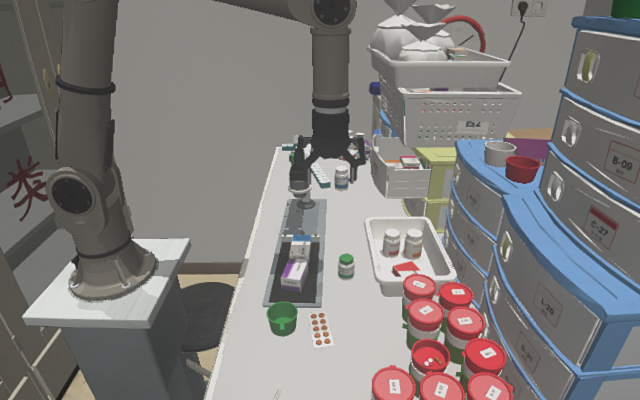

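The scene view shows the stand around (300,250), the cup at (394,288) and the blister at (415,283). The side view shows the purple carton at (293,272), the blue carton at (299,247), the base from about (268,300) to (325,200), and the bottle at (346,265).

```bash
python3 - <<'E'
from h import *
a=cv2.imread('pics/wrist0.png'); 
s=cv2.imread('pics/side0.png')[150:350,240:380]
s0=cv2.imread('pics/scene0.png')[150:310,220:420]
b=np.zeros((600,800,3),np.uint8)
b[:300,:480]=cv2.resize(a,(480,300))
b[300:600,:210+210]=cv2.resize(s,(420,600))[200:500]
b[300:600,425:800]=cv2.resize(s0,(375,300))
cv2.imwrite('pics/m0.png',b)
v=V('side0')
for p in [(293,272),(299,247),(346,265),(268,300),(322,302),(281,317),(320,328)]: print(p,v.pt(*p).round(1))
E
```

```text
(293, 272) [461.1 -56.   43.1]
(299, 247) [469.6  56.4  34.4]
(346, 265) [584.3 -36.7  46.1]
(268, 300) [ 406.8 -110.5    8.6]
(322, 302) [ 5.269e+02 -1.093e+02 -4.000e-01]
(281, 317) [ 439.9 -160.7    6.5]
(320, 328) [ 522.1 -187.9    1.3]
```

View pics/m0.png

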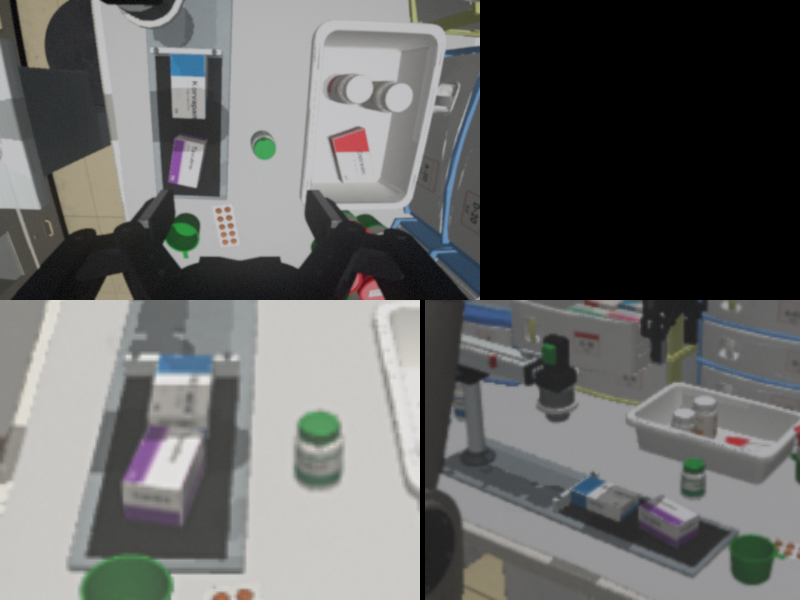

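The wrist view shows the blue carton at the stop (crop pixel 188,85), the purple one skewed at (187,162), the bottle at (263,147), the cup at (183,235) and the blister at (225,225). Next I'll measure the tops from depth.

```bash
python3 - <<'E'
from h import *
v=V('wrist0');P=v.cloud()
Z=P[...,2]
def rect(m,name,z):
    m=cv2.morphologyEx(m.astype(np.uint8),cv2.MORPH_OPEN,np.ones((3,3)))
    n,l,st,_=cv2.connectedComponentsWithStats(m); i=1+st[1:,4].argmax()
    q=P[l==i]; r=cv2.minAreaRect(q[:,:2].astype(np.float32)); print(name,len(q),q[:,2].mean().round(1),np.round(r[0],1),np.round(r[1],1),round(r[2],2)); return l==i
reg=(P[...,0]>400)&(P[...,0]<540)&(v.dep>0)
rect(reg&(Z>39)&(Z<50)&(P[...,1]<20)&(P[...,1]>-130),'purple',45)
rect(reg&(Z>28)&(Z<38)&(P[...,1]>-20)&(P[...,1]<108),'blue',33)
# mat/base z
print(P[133,297], np.median(Z[reg&(Z<20)]))
for y in range(-140,140,20):
    k=reg&(abs(P[...,1]-y)<2)&(Z>4)&(Z<20); print(y,k.sum(),P[k][:,0].min().round(1) if k.any() else '',P[k][:,0].max().round(1) if k.any() else '')
# bottle etc
for n,m in [('bottle',(P[...,0]>540)&(P[...,0]<640)&(Z>45)&(Z<65)&(abs(P[...,1]+30)<60)),('cup',(P[...,1]<-120)&(P[...,1]>-260)&(P[...,0]<520)&(P[...,0]>400)&(Z>30)&(Z<60))]:
    if m.any(): rect(m,n,0)
# handle from scene/side clouds
for s in ['scene0','side0']:
    w=V(s);Q=w.cloud();k=(Q[...,2]>180)&(Q[...,2]<275)&(Q[...,0]>380)&(Q[...,0]<520)&(Q[...,1]>80)&(Q[...,1]<420)&(w.dep>0)
    C=w.col.astype(int)
    g=k&(C[...,1]>C[...,0]+40)&(C[...,1]>C[...,2]+30); r=k&(C[...,0]>C[...,1]+50)
    b=k&(C[...,2]>C[...,0]+40)
    for n,m in zip('grb',(g,r,b)): print(s,n,m.sum(), Q[m].mean(0).round(1) if m.any() else '', Q[m].min(0).round(1) if m.any() else '',Q[m].max(0).round(1) if m.any() else '', np.argwhere(m).mean(0).round(1)[::-1] if m.any() else '')
E
```

```text
purple 2428 45.9 [464.4 -43.4] [75.  47.1] 77.06
blue 3451 34.1 [472.6  66.9] [83.7 50.7] 87.81
[522.29387247  51.23707231   8.99834062] 8.865081733887394
-140 0  
-120 157 429.5 525.4
-100 228 400.8 525.8
-80 150 400.9 527.4
-60 155 400.2 527.7
-40 164 400.3 528.1
-20 178 401.2 529.7
0 310 402.6 530.0
20 311 401.6 531.4
40 208 402.5 531.7
60 215 403.6 533.1
80 204 405.6 533.4
100 217 405.7 534.7
120 133 406.3 535.0
bottle 718 56.1 [586.2 -16.8] [32.3 32.8] 2.47
cup 525 39.5 [ 447.  -206.2] [45.1 60.8] 89.69
scene0 g 13 [456.6 152.6 253.7] [451.9 145.5 251.3] [461.6 160.1 255.4] [285.5 174.2]
scene0 r 1 [449.1 252.7 220.9] [449.1 252.7 220.9] [449.1 252.7 220.9] [256. 179.]
scene0 b 0    
side0 g 8 [456.8 147.6 253.7] [453.9 142.1 251.9] [459.3 154.3 255. ] [292.1 154.1]
side0 r 1 [445.9 249.  221.2] [445.9 249.  221.2] [445.9 249.  221.2] [291. 152.]
side0 b 0
```

Request:
carry_out --turn '[[0, 0, -0.075], [0, 0, -0.075], [0, 0, -0.076], [0, 0, 0], [0, 0, 0], [0, 0, 0], [0, 0, 0], [0, 0, 0], [0, 0, 0], [0, 0, 0]]' --linear '[[-0.0285, -0.0145, -0.01], [-0.0285, -0.0145, -0.01], [-0.0285, -0.0145, -0.02], [0, 0, -0.03], [0, 0, -0.035], [0, 0, -0.035], [0, 0, -0.03], [0, 0, -0.02], [0, 0, 0], [0, 0, 0]]' --claw '[100, 100, 100, 100, 100, 100, 100, 100, 100, 100]' --squeeze 20

```text
clock: 1.15
ee_pos: [464.5, -43.5, 49.4]
tcp_rot: [[0.224, 0.975, -0.0], [0.975, -0.224, -0.0], [-0.0, -0.0, -1.0]]
contact_force: [0.9, 0.8, 0.2]
gripper_width: 85.2
```

Request:
carry_out --turn '[[0, 0, 0], [0, 0, 0], [0, 0, 0], [0, 0, 0], [0, 0, 0], [0, 0, 0], [0, 0, 0], [0, 0, 0], [0, 0, 0], [0, 0, 0]]' --linear '[[0, 0, -0.014], [0, 0, -0.013], [0, 0, 0], [0, 0, 0], [0, 0, 0], [0, 0, 0], [0, 0, 0], [0, 0, 0], [0, 0, 0], [0, 0, 0]]' --claw '[100, 100, 100, 70, 60, 45, 45, 45, 45, 45]' --squeeze 20

```text
clock: 2.15
ee_pos: [465.6, -43.5, 23.4]
tcp_rot: [[0.224, 0.975, 0.002], [0.975, -0.224, -0.0], [0.0, 0.002, -1.0]]
contact_force: [-0.5, -0.4, 6.2]
gripper_width: 46.0
```

```bash
python3 - <<'E'
from h import *
c=snap('wrist','w1'); s=c['state'];print(s['gripper_width'],s['ee_pos'],s['contact_force'])
v=V('w1')
bc=np.array([472.8,71]);yS=np.array([.0382,.9993]);xS=np.array([.9993,-.0382])
for z in(33,):
  for a,b in((-25,-46),(25,-46),(-25,46),(25,46)): print((a,b),v.px([*(bc+a*xS+b*yS),z]).round())
E
```

```text
45.978675933593294 [465.63316523 -43.54149219  23.4001011 ] [-0.5339895  -0.38641279  6.19129214]
(-25, -46) [236. 138.]
(25, -46) [354. 114.]
(-25, 46) [ 174. -115.]
(25, 46) [ 311. -148.]
```

View pics/w1.png

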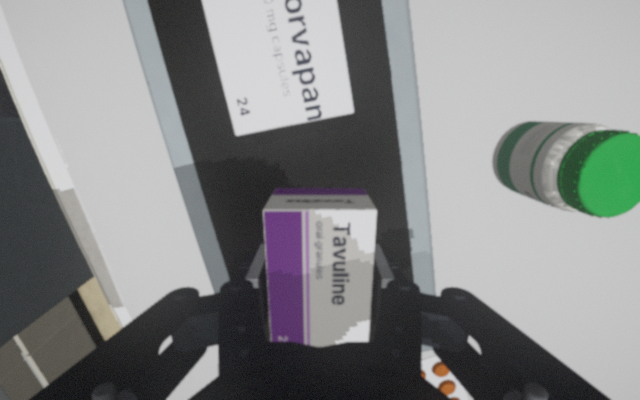

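The purple carton is square in the jaws (top end edge from (264,211) to (377,211)). The blue end corners at (234,137) and (355,113) match my prediction to 2 px.

```bash
python3 - <<'E'
from h import *
v=V('w1');yS=np.array([.0382,.9993]);xS=np.array([.9993,-.0382])
A,B=v.onz(264,211,45)[:2],v.onz(377,211,45)[:2];C,D=v.onz(234,137,33)[:2],v.onz(355,113,33)[:2]
print(A,B,C,D,np.degrees(np.arctan2(*(B-A)[::-1])),np.degrees(np.arctan2(*(D-C)[::-1])))
m=(A+B)/2; d=(B-A)/np.linalg.norm(B-A); yP=np.array([-d[1],d[0]]); pc=m-37*yP
b=(C+D)/2; print('purple centre',pc,'blue end',b,'target',b-37*yS,'delta',b-37*yS-pc)
T=np.array([465.6,-43.5]); rel=pc-T; a=np.radians(10.74)
R=np.array([[np.cos(a),-np.sin(a)],[np.sin(a),np.cos(a)]]); print('TCP shift',b-37*yS-R@rel-T)
E
```

```text
[451.93384665  -4.30600076] [496.43754705 -14.57555801] [445.43716998  26.47390735] [496.45661176  24.53161611] -12.993972058974226 -2.1801762631659893
purple centre [465.86630079 -45.49334725] blue end [470.94689087  25.50276173] target [469.53349087 -11.47133827] delta [ 3.66719008 34.02200898]
TCP shift [ 3.30038952 33.93746555]
```

Request:
carry_out --turn '[[0, 0, 0], [0, 0, 0.027], [0, 0, 0.027], [0, 0, 0.027], [0, 0, 0.027], [0, 0, 0.027], [0, 0, 0.027], [0, 0, 0.027], [0, 0, 0], [0, 0, 0]]' --linear '[[0, 0, 0.001], [0.0005, 0.004, 0], [0.0005, 0.004, 0], [0.0005, 0.004, 0], [0.0005, 0.004, 0], [0.0005, 0.004, 0], [0.0005, 0.004, 0], [0.0003, 0.003, 0], [0, 0.002, 0], [0, 0.001, 0]]' --claw '[45, 45, 45, 45, 45, 45, 45, 45, 45, 45]' --squeeze 20

```text
clock: 3.2
ee_pos: [468.1, -13.3, 23.4]
tcp_rot: [[0.037, 0.999, 0.001], [0.999, -0.037, -0.0], [0.0, 0.001, -1.0]]
contact_force: [-0.5, -2.2, 3.6]
gripper_width: 45.9
```

Request:
carry_out --turn '[[0, 0, 0], [0, 0, 0], [0, 0, 0], [0, 0, 0], [0, 0, 0], [0, 0, 0], [0, 0, 0], [0, 0, 0], [0, 0, 0], [0, 0, 0]]' --linear '[[0, 0.001, 0], [0, 0.001, 0], [0, 0.001, 0], [0, 0.001, 0], [0, 0.001, 0], [0, 0, 0], [0, 0, 0], [0, 0, 0], [0, 0, 0], [0, 0, 0]]' --claw '[45, 45, 45, 45, 45, 45, 45, 45, 45, 45]' --squeeze 20

```text
clock: 4.2
ee_pos: [467.9, -9.8, 23.4]
tcp_rot: [[0.038, 0.999, 0.0], [0.999, -0.038, -0.002], [-0.002, 0.0, -1.0]]
contact_force: [0.1, -5.1, 5.3]
gripper_width: 45.6
```

```bash
python3 - <<'E'
from h import *
c=snap('wrist','w2'); s=c['state'];print(s['gripper_width'],s['ee_pos'],s['contact_force'],s['tcp_rot'][0])
E
```

```text
45.5543497207154 [467.93197254  -9.82244285  23.41897563] [ 0.11689471 -5.07410701  5.25112418] [3.77232432e-02 9.99288192e-01 2.57091944e-04]
```

View pics/w2.png

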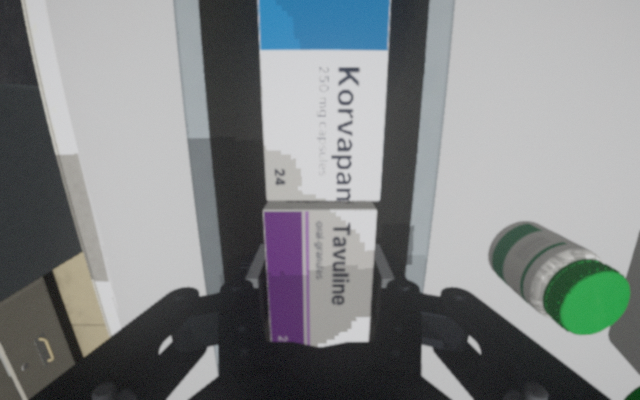

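The cartons now meet at v≈203, in line, with a push of about 5 N. I'll let go and rise.

Request:
carry_out --turn '[[0, 0, 0], [0, 0, 0], [0, 0, 0], [0, 0, 0], [0, 0, 0], [0, 0, 0], [0, 0, 0], [0, 0, 0], [0, 0, 0], [0, 0, 0]]' --linear '[[0, 0, 0], [0, 0, 0], [0, 0, 0], [0, 0, 0], [0, 0, 0], [0, 0, 0], [0, 0, 0.01], [0, 0, 0.02], [0, 0, 0.03], [0, 0, 0.03]]' --claw '[60, 65, 75, 80, 80, 80, 80, 80, 80, 80]'

```text
clock: 5.25
ee_pos: [467.5, -8.5, 114.7]
tcp_rot: [[0.037, 0.999, -0.0], [0.999, -0.037, 0.0], [-0.0, -0.0, -1.0]]
contact_force: [0.1, -0.5, -0.1]
gripper_width: 67.8
```

Request:
carry_out --turn '[[0, 0, 0], [0, 0, 0], [0, 0, 0], [0, 0, 0], [0, 0, 0], [0, 0, 0], [0, 0, 0], [0, 0, 0], [0, 0, 0], [0, 0, 0]]' --linear '[[0, 0, 0.035], [0, 0, 0.035], [0, 0, 0.035], [0, 0, 0.035], [0, 0, 0.035], [0, 0, 0.035], [0, 0, 0.02], [0, 0, 0.01], [0, 0, 0], [0, 0, 0]]' --claw '[80, 80, 80, 80, 80, 80, 80, 80, 80, 80]'

```text
clock: 6.25
ee_pos: [467.2, -8.4, 352.3]
tcp_rot: [[0.037, 0.999, -0.002], [0.999, -0.037, -0.0], [-0.0, -0.002, -1.0]]
contact_force: [-0.5, 0.6, -0.4]
gripper_width: 68.7
```

```bash
python3 - <<'E'
from h import *
c=snap('wrist','w3'); s=c['state'];print(s['ee_pos'],s['contact_force'],s['tcp_rot'][0])
E
```

```text
[467.1840334   -8.44946237 352.28720182] [-0.4628831   0.59870795 -0.39901961] [ 0.0368971   0.99931707 -0.00199804]
```

View pics/w3.png

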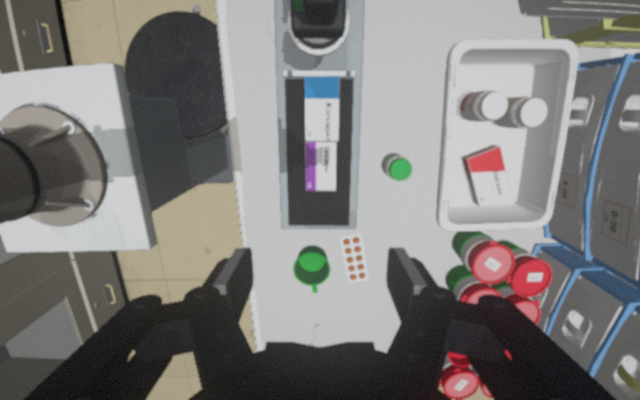

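The cartons lie end to end and in line (seam near (321,141)), and the surroundings are untouched. Next I'll view the scale from above.

Request:
carry_out --turn '[[0, 0, 0], [0, 0, 0], [0, 0, 0], [0, 0, 0], [0, 0, 0], [0, 0, 0], [0, 0, 0], [0, 0, 0], [0, 0, 0], [0, 0, 0]]' --linear '[[0.001, 0.02, 0], [0.002, 0.035, 0], [0.002, 0.035, 0], [0.002, 0.035, 0], [0.002, 0.035, 0], [0.002, 0.035, 0], [0.001, 0.035, 0], [0, 0.02, 0], [0, 0, 0], [0, 0, 0]]' --claw '[80, 80, 80, 80, 80, 80, 80, 80, 80, 80]'

```text
clock: 7.3
ee_pos: [479.5, 240.9, 351.8]
tcp_rot: [[0.037, 0.999, -0.002], [0.999, -0.037, -0.002], [-0.002, -0.002, -1.0]]
contact_force: [-0.0, -0.6, -0.6]
gripper_width: 68.4
```

```bash
python3 - <<'E'
from h import *
v=V('w3');P=v.cloud();Z=P[...,2]
reg=(P[...,0]>430)&(P[...,0]<510)&(v.dep>0)
for n,m in [('purple',reg&(Z>39)&(Z<50)&(P[...,1]<60)&(P[...,1]>-130)),('blue',reg&(Z>30)&(Z<38.5)&(P[...,1]>15)&(P[...,1]<130))]:
    m=cv2.morphologyEx(m.astype(np.uint8),cv2.MORPH_OPEN,np.ones((3,3)));k,l,st,_=cv2.connectedComponentsWithStats(m);q=P[l==1+st[1:,4].argmax()]
    print(n,cv2.minAreaRect(q[:,:2].astype(np.float32)),q[:,2].mean())
c=snap('wrist','w4'); s=c['state'];print(s['ee_pos'],s['contact_force'],s['tcp_rot'][0])
E
```

```text
purple ((468.18792724609375, -10.462211608886719), (75.03761291503906, 46.10904312133789), 87.13667297363281) 45.931445558106674
blue ((473.4344482421875, 71.48936462402344), (92.40727233886719, 49.671817779541016), 87.30878448486328) 34.14466512727814
[479.45164521 240.86286332 351.80763722] [-0.0058964  -0.624924   -0.57180214] [ 0.03656428  0.99932827 -0.00246053]
```

View pics/w4.png

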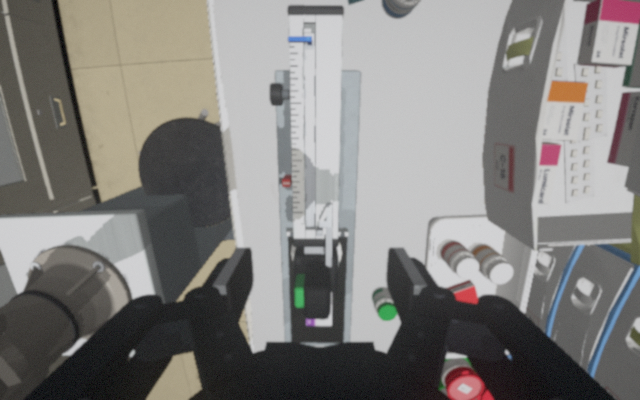

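The arm's scale is in view: blue pointer near (300,40), red cursor near (286,181), green button at (299,290). I'll enlarge it.

```bash
python3 - <<'E'
from h import *
a=cv2.imread('pics/w4.png')
x=cv2.resize(a[20:60,270:350],None,fx=8,fy=7,interpolation=cv2.INTER_CUBIC)
y=cv2.resize(a[160:200,270:350],None,fx=8,fy=7,interpolation=cv2.INTER_CUBIC)
cv2.imwrite('pics/c4.png',np.vstack([x,np.zeros((10,640,3),np.uint8),y]))
v=V('w4');P=v.cloud();C=v.col.astype(int)
u,w=np.meshgrid(np.arange(640),np.arange(400))
b=(C[...,2]>C[...,0]+60)&(w<60)&(u>280)&(u<330); r=(C[...,0]>C[...,1]+40)&(w>165)&(w<200)&(u>270)&(u<310)
g=(C[...,1]>C[...,0]+40)&(w>250)&(w<330)&(u>280)&(u<320)
for n,m in zip('brg',(b,r,g)):
    q=np.argwhere(m); print(n,len(q),q.min(0)[::-1],q.max(0)[::-1],q.mean(0)[::-1],P[m].mean(0).round(1),P[m].min(0).round(1),P[m].max(0).round(1))
m=(P[...,2]>258)&(P[...,2]<280)&(abs(P[...,1]-150)<60)&(abs(P[...,0]-475)<50)
print('handle top',m.sum(),P[m].mean(0),P[m].min(0),P[m].max(0))
E
```

```text
b 97 [289  37] [310  41] [300.10309278  38.73195876] [468.8 372.8 224.6] [459.5 313.6 219.8] [482.7 375.3 487.2]
r 63 [282 177] [290 186] [285.92063492 181.52380952] [449.3 255.3 221.6] [445.8 250.8 217.3] [453.1 258.9 224. ]
g 215 [294 286] [304 307] [298.8372093  296.80465116] [457.9 156.8 256.9] [452.6 143.6 250.8] [482.7 313.6 487.2]
handle top 919 [474.1872703  156.48448402 263.06571841] [461.94470754 137.1230825  258.00006832] [486.14617764 171.87652214 265.93476421]
```

View pics/c4.png

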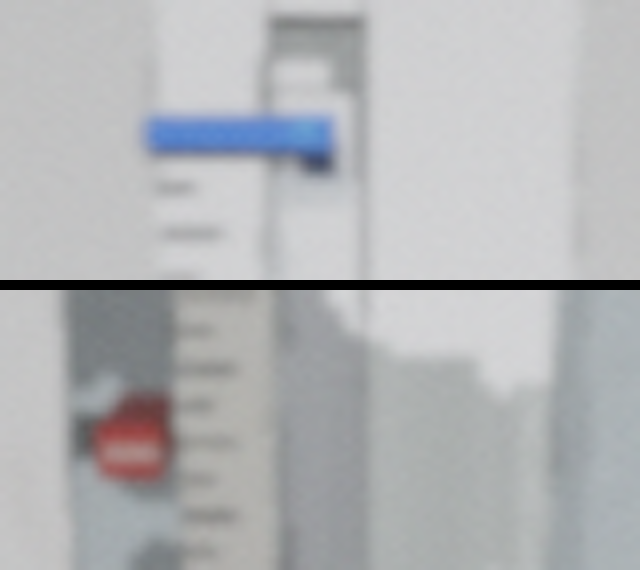

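```bash
python3 - <<'E'
from h import *
v=V('w4');P=v.cloud()
a=np.array([v.pt(u,38.8,v.dep[39,u]) for u in range(290,308,3)]);print(a.round(1))
for u in(284,286,288): print(v.pt(u,182.6,v.dep[183,u]).round(1),v.dep[181:186,u])
yS=np.array([.0382,.9993])
for zp in(219,222,225):
  for zc in(220,222,224):
    p=v.onz(292,38.8,zp)[:2];c=v.onz(286,182.6,zc)[:2];print(zp,zc,p.round(1),c.round(1),'draw',((p-c)@yS).round(2))
m=(P[...,2]>262)&(P[...,2]<275)&(abs(P[...,1]-150)<40)&(abs(P[...,0]-475)<40)
q=P[m];print(cv2.minAreaRect(q[:,:2].astype(np.float32)),q[:,2].mean(), np.argwhere(m).min(0),np.argwhere(m).max(0))
E
```

```text
[[460.4 373.7 221.7]
 [462.8 373.7 221.4]
 [465.3 373.6 221.4]
 [467.8 373.1 223. ]
 [470.1 373.4 221.3]
 [472.6 373.2 221.8]]
[447.6 254.5 222.3] [270.93088 271.3004  271.10925 272.6631  272.3439 ]
[449.5 254.5 222.6] [269.93243 269.17883 270.8281  272.02567 271.8835 ]
[451.3 254.5 222.9] [270.9925  270.46722 270.50357 271.43414 272.54318]
219 220 [461.8 374.3] [449.1 253.9] draw 120.73
219 222 [461.8 374.3] [449.4 254.4] draw 120.27
219 224 [461.8 374.3] [449.6 254.8] draw 119.81
222 220 [462.1 373.6] [449.1 253.9] draw 120.06
222 222 [462.1 373.6] [449.4 254.4] draw 119.6
222 224 [462.1 373.6] [449.6 254.8] draw 119.15
225 220 [462.3 372.9] [449.1 253.9] draw 119.39
225 222 [462.3 372.9] [449.4 254.4] draw 118.93
225 224 [462.3 372.9] [449.6 254.8] draw 118.48
((474.0393981933594, 154.28814697265625), (33.27318572998047, 21.908363342285156), 89.24412536621094) 263.71652907163366 [286 304] [318 329]
```

Pointer and cursor are about 119.6 mm apart along the stand, and the handle is at about (475.5, 153.5). Moving over it and down.

Request:
carry_out --turn '[[0, 0, 0], [0, 0, 0], [0, 0, 0], [0, 0, 0], [0, 0, 0], [0, 0, 0], [0, 0, 0], [0, 0, 0], [0, 0, 0], [0, 0, 0]]' --linear '[[-0.001, -0.02, 0], [-0.001, -0.03, 0], [-0.001, -0.0275, 0], [-0.001, -0.01, 0], [0, 0, -0.015], [0, 0, -0.03], [0, 0, -0.015], [0, 0, 0], [0, 0, 0], [0, 0, 0]]' --claw '[80, 80, 80, 80, 80, 80, 80, 80, 80, 80]'

```text
clock: 8.35
ee_pos: [476.6, 154.3, 294.6]
tcp_rot: [[0.037, 0.999, 0.002], [0.999, -0.037, 0.001], [0.001, 0.002, -1.0]]
contact_force: [0.0, -0.0, 0.9]
gripper_width: 68.3
```

```bash
python3 - <<'E'
from h import *
c=snap('wrist','w5'); s=c['state'];print(s['ee_pos'],s['contact_force'],s['tcp_rot'][0])
a=cv2.imread('pics/w5.png');cv2.imwrite('pics/c5.png',cv2.resize(a[120:400,160:480],None,fx=2,fy=2))
E
```

```text
[476.55266382 154.32193386 294.63861531] [ 0.0166438  -0.00110963  0.87017275] [0.03710077 0.9993085  0.00246202]
```

View pics/c5.png

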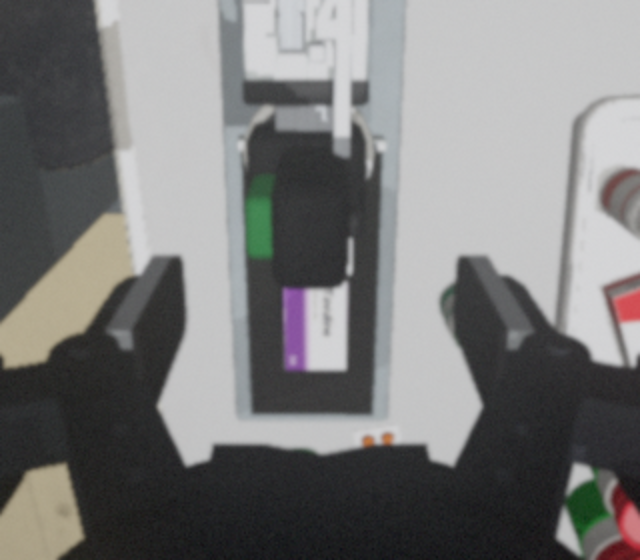

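```bash
python3 - <<'E'
from h import *
v=V('w5')
for p in[(274,285),(350,285),(274,240),(350,240),(276,155),(250,255)]:
    u,w=160+p[0]/2-.25,120+p[1]/2-.25; print(p,v.onz(u,w,268).round(1),v.pt(u,w).round(1))
E
```

```text
(274, 285) [462.7 141.4 268. ] [436.4   5.6   9.4]
(350, 285) [485.7 140.5 268. ] [496.2   3.6  10. ]
(274, 240) [463.6 156.2 268. ] [462.9 153.4 261.5]
(350, 240) [486.  155.4 268. ] [496.   52.1  33. ]
(276, 155) [465.7 182.3 268. ] [461.2 167.5 214.2]
(250, 255) [456.1 151.6 268. ] [454.  144.9 253.5]
```

The handle top runs from x≈463 to 486 in crop columns 274–350, with the button standing out to about 453. The grip centre is therefore about x=472.5, so I'll correct by −4 mm and descend.

Request:
carry_out --turn '[[0, 0, 0], [0, 0, 0], [0, 0, 0], [0, 0, 0], [0, 0, 0], [0, 0, 0], [0, 0, 0], [0, 0, 0], [0, 0, 0], [0, 0, 0]]' --linear '[[-0.004, 0, 0], [0, 0, -0.01], [0, 0, -0.015], [0, 0, -0.015], [0, 0, -0.012], [0, 0, -0.0065], [0, 0, 0], [0, 0, 0], [0, 0, 0], [0, 0, 0]]' --claw '[80, 80, 80, 80, 80, 80, 80, 80, 80, 80]'

```text
clock: 9.4
ee_pos: [472.3, 154.2, 235.5]
tcp_rot: [[0.037, 0.999, 0.002], [0.999, -0.037, 0.0], [0.001, 0.001, -1.0]]
contact_force: [-0.0, 0.5, -0.0]
gripper_width: 68.4
```

Request:
carry_out --turn '[[0, 0, 0], [0, 0, 0], [0, 0, 0], [0, 0, 0], [0, 0, 0], [0, 0, 0], [0, 0, 0], [0, 0, 0], [0, 0, 0], [0, 0, 0]]' --linear '[[0, 0, 0], [0, 0, 0], [0, 0, 0], [0, 0, 0], [0, 0, 0], [0, 0, 0], [0, 0, 0], [0, 0, 0], [0, 0, 0], [0, 0, 0]]' --claw '[60, 50, 40, 30, 20, 15, 15, 15, 15, 15]' --squeeze 50

```text
clock: 10.4
ee_pos: [472.1, 154.1, 235.3]
tcp_rot: [[0.037, 0.999, 0.0], [0.999, -0.037, 0.001], [0.001, 0.0, -1.0]]
contact_force: [2.8, 0.5, 4.7]
gripper_width: 26.2
```

Request:
carry_out --turn '[[0, 0, 0], [0, 0, 0], [0, 0, 0], [0, 0, 0], [0, 0, 0], [0, 0, 0], [0, 0, 0], [0, 0, 0], [0, 0, 0], [0, 0, 0]]' --linear '[[0, -0.004, 0], [-0.0005, -0.01, 0], [-0.0005, -0.014, 0], [-0.0005, -0.015, 0], [-0.0005, -0.015, 0], [-0.0006, -0.015, 0], [-0.0005, -0.015, 0], [-0.0005, -0.014, 0], [-0.0005, -0.01, 0], [-0.0003, -0.005, 0]]' --claw '[15, 15, 15, 15, 15, 15, 15, 15, 15, 15]' --squeeze 50

```text
clock: 11.4
ee_pos: [467.4, 37.2, 235.3]
tcp_rot: [[0.037, 0.999, 0.0], [0.999, -0.037, 0.002], [0.002, 0.0, -1.0]]
contact_force: [2.8, 4.1, 5.9]
gripper_width: 25.9
```

Request:
carry_out --turn '[[0, 0, 0], [0, 0, 0], [0, 0, 0], [0, 0, 0], [0, 0, 0], [0, 0, 0], [0, 0, 0], [0, 0, 0], [0, 0, 0], [0, 0, 0]]' --linear '[[-0.0001, -0.0025, 0], [0, 0, 0], [0, 0, 0], [0, 0, 0], [0, 0, 0], [0, 0, 0], [0, 0, 0], [0, 0, 0], [0, 0, 0], [0, 0, 0]]' --claw '[15, 15, 15, 15, 15, 15, 15, 15, 15, 15]'

```text
clock: 12.4
ee_pos: [467.3, 36.0, 235.3]
tcp_rot: [[0.036, 0.999, 0.0], [0.999, -0.036, 0.002], [0.002, 0.0, -1.0]]
contact_force: [2.0, 3.7, 6.5]
gripper_width: 26.4
```

```bash
python3 - <<'E'
from h import *
for n in ['wrist','scene','side']: c=snap(n,n+'6')
s=c['state'];print(s['ee_pos'],s['contact_force'],s['gripper_width'],s['clock'])
a=cv2.imread('pics/wrist6.png');b=cv2.imread('pics/scene6.png')
b0=cv2.resize(b[150:230,225:325],None,fx=4,fy=4,interpolation=cv2.INTER_CUBIC)
o=np.zeros((600,800,3),np.uint8);o[:280,:448]=cv2.resize(a,(448,280));o[280:600,:400]=b0
d=cv2.imread('pics/side6.png');o[280:600,400:800]=cv2.resize(d[130:210,250:350],None,fx=4,fy=4,interpolation=cv2.INTER_CUBIC)
cv2.imwrite('pics/m6.png',o)
E
```

```text
[467.34376781  35.94182127 235.33694596] [2.76294271 3.84274878 5.57889391] 25.70213396542824 12.5
```

View pics/m6.png

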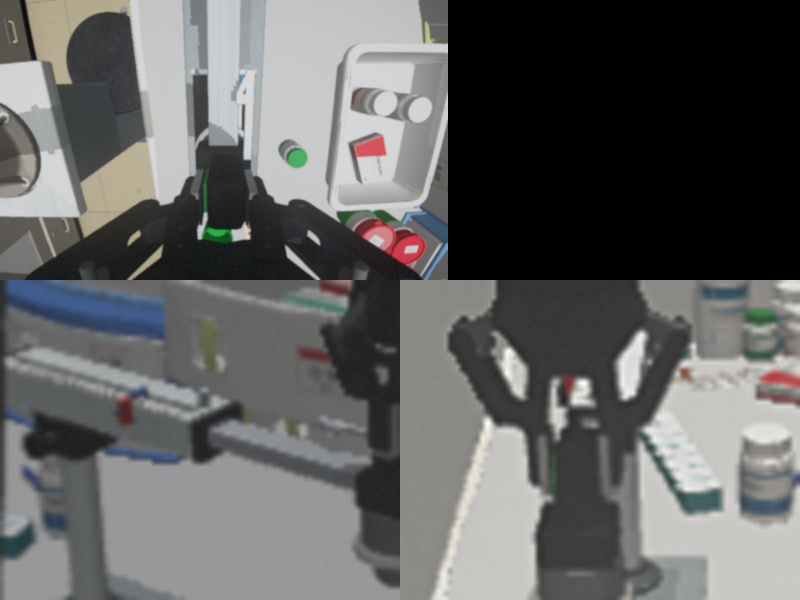

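The wrist panel shows the handle held. The scene crop shows the pointer (135,390) right behind the cursor (123,408), so the next step puts numbers on it.

```bash
python3 - <<'E'
from h import *
v=V('scene6');C=v.col.astype(int)
u,w=np.meshgrid(np.arange(640),np.arange(400));box=(u>248)&(u<275)&(w>165)&(w<195)
r=box&(C[...,0]>C[...,1]+35);b=box&(C[...,2]>C[...,0]+25)
for n,m in(('red',r),('blue',b)):
    q=np.argwhere(m); print(n,q[:,::-1].tolist()[:30],q.mean(0)[::-1])
print('red px',v.px([449.4,254.4,215]),'cursor top',v.px([449.4,254.4,222.3]))
for d in(-4,0,4): print(d,'bar tip',v.px([457.5,254.0+d,222]).round(2),'bar inner end',v.px([474,253.5+d,222]).round(2))
E
python3 - <<'E'
import cv2
b=cv2.imread('pics/scene6.png')
cv2.imwrite('pics/c6.png',cv2.resize(b[165:195,245:285],None,fx=18,fy=18,interpolation=cv2.INTER_CUBIC))
E
```

```text
red [[255, 179], [256, 179], [255, 180], [256, 180], [255, 181], [256, 181], [257, 181], [256, 182], [256, 183], [256, 184], [257, 184], [256, 185]] [255.91666667 181.58333333]
blue [[260, 176], [258, 177], [259, 177], [260, 177], [273, 177], [257, 178], [258, 178], [259, 178], [260, 178], [251, 192], [252, 192], [253, 192], [254, 192], [255, 192], [256, 192], [257, 192], [258, 192], [252, 193], [253, 193], [254, 193], [255, 193], [256, 193], [257, 193], [258, 193], [259, 193], [260, 193], [261, 193], [262, 193], [263, 193], [264, 193]] [259.86666667 189.95555556]
red px [255.76332085 180.80507232] cursor top [255.58955058 178.38062888]
-4 bar tip [258.7  177.89] bar inner end [262.69 176.11]
0 bar tip [257.62 177.61] bar inner end [261.61 175.83]
4 bar tip [256.55 177.32] bar inner end [260.54 175.55]
```

View pics/c6.png

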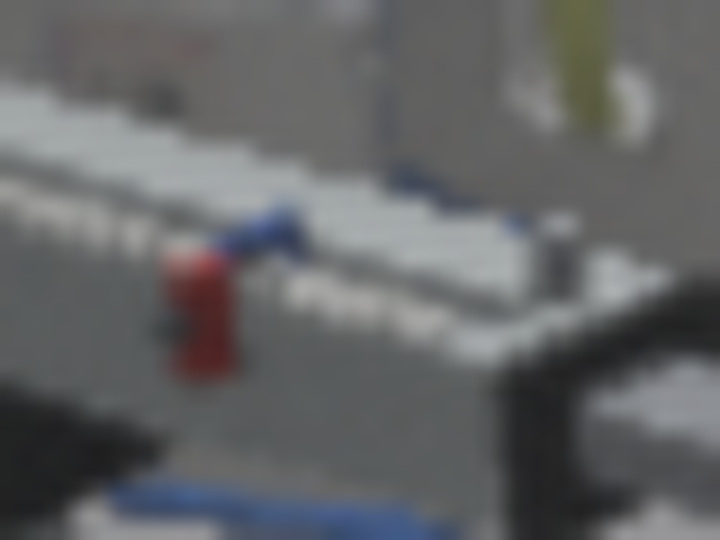

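Kinematics puts the arm about 1.5 mm short of level (118.1 of 119.6 mm), and the scene view suggests about 2 mm. I'll draw it a little more and settle.

Request:
carry_out --turn '[[0, 0, 0], [0, 0, 0], [0, 0, 0], [0, 0, 0], [0, 0, 0], [0, 0, 0], [0, 0, 0], [0, 0, 0], [0, 0, 0], [0, 0, 0]]' --linear '[[0, -0.001, 0], [0, -0.0007, 0], [0, 0, 0], [0, 0, 0], [0, 0, 0], [0, 0, 0], [0, 0, 0], [0, 0, 0], [0, 0, 0], [0, 0, 0]]' --claw '[15, 15, 15, 15, 15, 15, 15, 15, 15, 15]'

```text
clock: 13.55
ee_pos: [467.3, 34.3, 235.3]
tcp_rot: [[0.036, 0.999, 0.0], [0.999, -0.036, 0.002], [0.002, 0.0, -1.0]]
contact_force: [2.1, 4.9, 6.4]
gripper_width: 26.1
```

```bash
python3 - <<'E'
from h import *
sc=[]
for i in range(8):
    c=vision.camera('scene'); sc.append(c['color'].astype(float))
v=V('scene6'); I=np.mean(sc,0)
s=env.read_state();print(s['ee_pos'],s['contact_force'],s['gripper_width'],s['clock'],abs(np.array(s['dq'])).max())
u,w=np.meshgrid(np.arange(640),np.arange(400));box=(u>252)&(u<266)&(w>172)&(w<190)
B=np.clip(I[...,2]-I[...,0]-12,0,None)*box*(w<181);R=np.clip(I[...,0]-I[...,1]-12,0,None)*box
for n,W in(('blue',B),('red',R)): print(n,(W*u).sum()/W.sum(),(W*w).sum()/W.sum(),W.sum())
bar=np.mean([v.px([x,254.4+(459-449.4)*-.038+dy,222]) for x in np.linspace(459.5,472,9) for dy in[0]],0)
print('predicted bar',bar,'red mid',v.px([449.4,254.4,213]))
E
```

```text
[467.27283305  34.30238633 235.34137196] [2.78860543 4.67521099 6.04761867] 26.19423929859814 13.95 0.10406404318105998
blue 259.4672859450727 177.48626817447496 309.5
red 255.87168442530037 181.60462480163227 551.375
predicted bar [259.54759021 176.69425197] red mid [255.81085881 181.46728514]
```

The measured draw is now about 119.9 mm against the 119.6 mm target. The arm is at rest, the spring pull is about 4 N, and the pointer projects onto the cursor line within about 1 mm. Handing in.

```bash
python3 -c "
from rig import env
print(env.sign_off())"
```

```text
the job is handed in; nothing more can be done
None
```

I did both steps and handed the job in at about 14 s of the 48 s allowed. The sign-off gives no verdict.

- **Cartons:** I gripped the purple carton, turned it 10.8°, slid it against the blue one with about 5 N and let go. From the wrist camera's depth, its centre stood about 82 mm from the blue one's (limits 80 to 86.5). It was about 1.4 mm off line and under 1° askew. I placed the blue carton only from pictures and did not measure its distance to the stop directly. I did not look at the cartons again after drawing the arm.
- **Camera arm:** I gripped the handle with 50 N. The jaws closed to 26 mm; I expected 28 mm with the button in. The arm came free of its latch, so the button was in. I could not read the button's travel or the finger force on it.
- **Draw:** The wrist picture put the cursor 119.6 mm from the pointer's home. The hand drew the arm about 119.9 mm and is at rest there. The outside force along the pull was about 4.7 N, against about 3.8 N expected from the spring.
- **Scene-camera cross-check:** With the pointer's top taken as the centre of its blue patch, this read up to 3 mm overdrawn. Allowing for the bar's thickness, it agreed within about 1 mm. The tolerance is 4 mm.
- **Bottle, cup and blister strip:** I did not touch them, and they looked in place in the pictures I took after letting go of the carton.

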